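# Set a lens-assembly bench in order: five things to their holders

## Robot

A 6-joint arm with a two-finger parallel gripper is mounted at the origin on a cart in front of the work surface, level with it; the furniture and walls round the work are solid. World frame = base frame: x ahead of the robot, y to its left, z up, the work surface at z = 0. Lengths are in m, angles in rad, forces in N, time in s.
With the tool pointing down it reaches from about 0.375 to 0.925 m from the base axis. Payload 5.7 kg.
Tool frame: the origin (TCP) lies on the front face of the gripper's body, between the roots of the fingers; the fingertips stand 73 mm ahead of it and the grasp point (between the pads) lies 54 mm ahead of it; z points along the fingers, y is the line along which they close (so a half turn about z gives the same grasp; the last joint's range is limited). The gripper opens to 85 mm and grips with 20 to 120 N. Pads are 22 mm wide; open, the fingers measure 114 mm over their backs; the gripper's body (76 mm by 85 mm) begins 54 mm behind the grasp point. The pads swing forward as they close: fully open they stand 13 mm farther back than shut.
Start: joints at [-1.432, 0.359, 1.51, -0, 1.272, -0.115], TCP at [0.151, -0.581, 0.304] pointing down, gripper open.
Joint ranges: [-2.97, 2.97], [-1.01, 2.36], [0.21, 2.38], [-0.96, 4.11], [0.2, 2.71], [-2.98, 2.98]. Speed limits (rad/s): [2.39, 2.39, 3.14, 3.14, 3.14, 3.14].

## Interface

Orientations are given as a unit quaternion [w, x, y, z].
In Python, from cell import read_state, optics, workorder gives the robot as it stands.
- The arm moves only by the shell command python3 -m handwheel 'ROWS' [OPENING]. ROWS is JSON, a list of rows, each a list of 4 numbers: the shift along the tool's x, y, z in mm, then the turn about the tool's z in degrees. A call has exactly 10 rows; each row shifts and turns the commanded pose from where the row before left it, along the tool's axes as they then stand; what a row does not reach is not made up. A row lasts 1/8 s, in which the tool goes at most 62.5 mm and 10.7 degrees, less where a joint would pass 70% of its speed; a pose out of reach is approached as far as the arm can. A call with a gripper value outside its range is refused whole. OPENING is the closure, from 0 (fully open) to 1 (shut), set as the call begins (- or left out, the last holds). The fingers move at their own pace and stop on an object; the grip force is fixed at half the most. Time passes only in rows, so rows that do not move let the fingers close, or fill a call up. It gives the time, the measured TCP pose, the force, the opening and the grip force at its end, in the units of the state.
- read_state(): the state, without advancing time (a new reading comes with each control period).
- optics.capture(name): name is "side" or "top"; returns a dict with "pixels" (480x640x3 uint8, red, green, blue), "fovy" (degrees; the focal length in pixels is half the picture's height over the tangent of half this angle, whatever the lens; pixels are square), "cx", "cy" (the principal point, pixels), "k1" (the pictures are not rectified: a ray, as slopes to the right and down, at radius r is drawn at 1 + k1 r^2 times it, then the intrinsics apply), "R" (3x3) and "t" (3): a world point X has camera coordinates R X + t. Camera axes: x right, y down, z forward; pixel columns grow to the right and rows downward; lengths in m; the calibration is good to about 2 mm. A picture is of the moment at which its call begins. There is no depth.
- workorder.close_job(): hands the job in; it is judged then, once.
Trained networks look in the newest picture that a camera, given by its name, has taken for a name from the list of things; names that differ only in an ending like _2 or _b are one class to them, and where a whole thing is asked for, a point or a joint stands for the part that bears it (a point fixed in the world has none). Each returns a list of dicts, best first, with "p" (0 to 1); they miss things now and then, are a little off and sometimes report something else, mostly with a low value. They report only what shows in the picture. A call takes as long as a camera call. They do not tell look-alikes from the thing itself.
- optics.silhouettes(label, camera): "mask" (480x640 bool, what is visible of it) and "centre" ([column, row] in pixels, amid what is visible of it).
- optics.place_of(label, camera): "centre" ([column, row] in pixels: a listed point, or the origin of a listed thing).
The state is a dict: "t": time; "q": joint angles; "joint_vel": joint speeds; "joint_torque": joint torques, N m; "ee_pos": TCP position; "orientation": TCP orientation; "contact_force": force on the tool from outside, world axes, zero at the start; "torque": the same for the moment, N m; "width": finger opening in m; "gripper_force": force on a finger pad.
Only numpy, scipy, OpenCV 4.12 (cv2) and the standard library are available. Lean on these libraries where they do the work, as an engineer would, in place of code of your own. Each camera call takes 0.05 s, during which the arm holds its last target. There are 200 camera calls.

## Task

Get the lens bench ready for the next shift: put the blue screwdriver, the plug gauge, the flat black housing, the upright silver-faced housing and the amber bottle each into the holder made for it (cradle, blue-felted rest, nest, the rack's empty slot, round collar), in any order. Everything must sit fully down on its holder's floor, the flat housing with its side boss in the nest's gap and the upright housing and the bottle standing. Set each thing down gently; drop none of them.

Things in the scene. Friction and masses are not known exactly. Their poses are not given: they have to be found in the camera images.
- screwdriver: Loose screwdriver with blue handle, 217 mm long. Origin at mid-length on its underside; x runs along it to the tip. The handle, 27 mm thick, 28 mm wide, lies at x -108 to -9 and is gripped across y at x -58, clear of the cradle's lugs; the 5 mm shank runs from there to the tip at x +108. It weighs about 60 g.
- plug_gauge: Loose grey plug gauge with a red ring, a rod 113 mm long, 18 mm across. Origin at its middle on the underside; x along the rod. Grip it across y at the knurled middle. About 140 g. It may lie either way round in its rest.
- flat_housing: Loose all-black lens housing lying flat, bore upward, 20 mm high. Origin on the underside; block at x -32 to +30, y -36 to +44 mm. A small side boss stands out to y -46 at x -24 to -13, 2 to 13 mm high. Grip across x (62 mm) at y 0. About 70 g. The black one under the toggle clamp at the back left is fixed.
- upright_housing: Loose lens housing with a silver face, standing on its long edge, 62 mm high, 21 mm thick. Origin on the underside; block at x -12 to +9, y -36 to +44 mm; a small boss to y -46. The silver face looks to -x. Grip across x. About 70 g. Other upright housings, far left and in the rack, are fixed.
- amber_bottle: Loose closed amber bottle with white cap, round, 37 mm diameter, 85 mm high to the cap's top, standing upright. Origin at the centre of its underside, z up. Grip the body about 45 mm up. About 70 g.
- driver_cradle: Fixed cradle for the screwdriver: grey plate 240 x 62 mm with white locators; plate top (seat floor) at z 8 mm. Two pairs of lugs 38 mm apart, 17 mm high, at x -98 to -86 and -30 to -18, take the handle; a fork at x +61, 14 mm gap, 19 mm high, takes the shank. End stops at x -114 and +114. Seated, the origins agree in x and y, x axes parallel.
- gauge_rest: Fixed rest for the plug gauge: grey plate 136 x 52 mm, blue felt in the middle, black forks 28 mm apart, 13 mm high, at x -46 to -34 and +34 to +46, end stops at x -62 and +62. Seat floor at z 8 mm. Seated, the gauge lies along x, its origin over this one.
- housing_nest: Fixed nest for the flat housing: grey plate 114 x 132 mm, white locators 12 mm high, 4 to 5 mm clear all round the block; floor at z 8 mm. The -y wall (face at y -40) has a gap at x -33 to -4 for the side boss; the +y wall (face at y +48) has none. Seated, origins agree in x and y and all axes are parallel.
- upright_rack: Fixed two-slot rack: grey plate 140 x 116 mm, white slot walls along y, 33 mm apart, 19 mm high; floor at z 8 mm. This origin is at the seat of the EMPTY slot; a fixed black housing, 62 mm tall, stands in the other slot at x +70 mm. End stops at y -52 and +50. Seated, origins agree in x and y, x axes parallel.
- bottle_stand: Fixed stand for the bottle: grey plate 88 x 88 mm with a white round collar of 67 mm outer and 48 mm inner diameter, its top at z 32 mm, its floor at z 8 mm. Origin at the centre of the underside, the collar's axis is z.
Not all that is in view belongs to the job. Leave any pink or purple look-alike of the flat_housing alone.

How it is judged:
At the end, for the whole second after the job is handed in: Each thing is released, at rest and level, on the 8 mm floor of its own holder (4 mm either way), its origin over the holder's to 14 mm (screwdriver), 12 mm (gauge, upright housing), 10 mm (flat housing), 9 mm (bottle), long things lined up to 0.12 to 0.2 rad (horizontal distance between screwdriver and driver_cradle below 0.014 m and z of screwdriver in the frame of driver_cradle between 0.004 and 0.012 m and angle between each of screwdriver, plug_gauge, flat_housing, upright_housing, amber_bottle's own z axis and vertical below 0.12 rad and linear speed of each of screwdriver, plug_gauge, flat_housing, upright_housing, amber_bottle below 0.02 m/s and angular speed of each of screwdriver, plug_gauge, flat_housing, upright_housing, amber_bottle below 0.2 rad/s and angle between the x axis of screwdriver and the x axis of driver_cradle, either way round below 0.12 rad and horizontal distance between plug_gauge and gauge_rest below 0.012 m and z of plug_gauge in the frame of gauge_rest between 0.004 and 0.012 m and angle between the x axis of plug_gauge and the x axis of gauge_rest, either way round below 0.2 rad and horizontal distance between flat_housing and housing_nest below 0.01 m and z of flat_housing in the frame of housing_nest between 0.004 and 0.012 m and angle between the x axis of flat_housing and the x axis of housing_nest, either way round below 0.2 rad and horizontal distance between upright_housing and upright_rack below 0.012 m and z of upright_housing in the frame of upright_rack between 0.004 and 0.012 m and angle between the x axis of upright_housing and the x axis of upright_rack, either way round below 0.2 rad and horizontal distance between amber_bottle and bottle_stand below 0.009 m and z of amber_bottle in the frame of bottle_stand between 0.004 and 0.012 m); the robot touches nothing.
It fails at once if a thing is dropped or flung into its holder (faster than 0.5 m/s within the last 12 mm) ((distance between screwdriver and driver_cradle below 0.02 m and linear speed of screwdriver above 0.5 m/s) or (distance between plug_gauge and gauge_rest below 0.02 m and linear speed of plug_gauge above 0.5 m/s) or (distance between flat_housing and housing_nest below 0.02 m and linear speed of flat_housing above 0.5 m/s) or (distance between upright_housing and upright_rack below 0.02 m and linear speed of upright_housing above 0.5 m/s) or (distance between amber_bottle and bottle_stand below 0.02 m and linear speed of amber_bottle above 0.5 m/s)).
It also fails if it takes over 120 s, if anything falls off the work surface, if the arm or the gripper's body presses on something with over 40 N, if the wrist force passes 120 N, or if a joint passes its speed limit or range.

## Working session

There is one attempt and no reset: what is moved stays moved. The work goes in short steps, Python scripts to look and compute and a shell command to move; the robot and the scene stay as the last step left them, time stands still between calls to the robot, and variables do not carry over. Pictures are saved under pics/ and viewed, at most 17 in all, crops included, and the job is handed in when it is done.

```bash
ls; mkdir -p pics; cat > h.py <<'E'
import numpy as np,cv2,pickle
from cell import read_state,optics,workorder
def K(c):
    f=240/np.tan(np.radians(c['fovy'])/2); return np.array([[f,0,c['cx']],[0,f,c['cy']],[0,0,1.]]),np.array([c['k1'],0,0,0,0.])
def proj(c,X):
    k,d=K(c); return cv2.projectPoints(np.array(X,float).reshape(-1,1,3),cv2.Rodrigues(c['R'])[0],np.array(c['t'],float),k,d)[0].reshape(-1,2)
def back(c,uv,z):
    k,d=K(c); s=cv2.undistortPoints(np.array(uv,float).reshape(-1,1,2),k,d).reshape(-1,2)
    R=np.array(c['R']);o=-R.T@np.array(c['t']); D=np.c_[s,np.ones(len(s))]@R
    return o+D*((z-o[2])/D[:,2])[:,None]
def cap(n,save=None):
    c=optics.capture(n)
    if save: cv2.imwrite('pics/'+save,cv2.cvtColor(c['pixels'],cv2.COLOR_RGB2BGR))
    return c
E
python3 - <<'E'
from h import *
L='screwdriver plug_gauge flat_housing upright_housing amber_bottle driver_cradle gauge_rest housing_nest upright_rack bottle_stand'.split()
for n in ('top','side'):
    c=cap(n,n+'0.png'); R=np.array(c['R']); print(n,c['fovy'],c['k1'],(-R.T@np.array(c['t'])).round(3),R[2].round(2))
    for l in L:
        r=optics.place_of(l,n); z=0.
        print(l,[(np.round(x['p'],2),np.round(x['centre']),back(c,[x['centre']],z)[0][:2].round(3)) for x in r[:4]])
E
```

```text
pics
top 43.18640808288228 -0.1328954778001287 [0.206 0.013 1.468] [ 0.19  0.02 -0.98]
screwdriver [(np.float64(0.69), array([242., 272.]), array([0.422, 0.223])), (np.float64(0.64), array([250., 186.]), array([0.642, 0.205]))]
plug_gauge [(np.float64(0.77), array([312., 273.]), array([0.419, 0.05 ]))]
flat_housing [(np.float64(0.94), array([193., 319.]), array([0.309, 0.341])), (np.float64(0.9), array([398., 316.]), array([ 0.31 , -0.156])), (np.float64(0.7), array([364., 266.]), array([ 0.433, -0.078]))]
upright_housing [(np.float64(0.9), array([480., 266.]), array([ 0.428, -0.363]))]
amber_bottle [(np.float64(0.47), array([419., 266.]), array([ 0.431, -0.213]))]
driver_cradle [(np.float64(0.97), array([182., 234.]), array([0.522, 0.374]))]
gauge_rest [(np.float64(0.67), array([321., 178.]), array([0.66 , 0.026]))]
housing_nest [(np.float64(0.82), array([449., 197.]), array([ 0.606, -0.296])), (np.float64(0.43), array([181., 232.]), array([0.526, 0.377]))]
upright_rack [(np.float64(0.87), array([387., 181.]), array([ 0.65 , -0.143])), (np.float64(0.59), array([322., 180.]), array([
[... 458 characters left out ...]
03, -0.179])), (np.float64(0.22), array([239., 237.]), array([0.667, 0.006]))]
upright_housing [(np.float64(0.57), array([350., 174.]), array([ 0.446, -0.369]))]
amber_bottle [(np.float64(0.74), array([352., 202.]), array([ 0.425, -0.204])), (np.float64(0.18), array([252., 210.]), array([ 0.668, -0.121]))]
driver_cradle [(np.float64(0.68), array([261., 359.]), array([0.524, 0.378]))]
gauge_rest [(np.float64(0.65), array([241., 242.]), array([0.657, 0.028]))]
housing_nest [(np.float64(0.86), array([286., 181.]), array([ 0.618, -0.299]))]
upright_rack [(np.float64(0.64), array([253., 208.]), array([ 0.67 , -0.135]))]
bottle_stand [(np.float64(0.88), array([221., 287.]), array([0.649, 0.198]))]
```

View pics/top0.png

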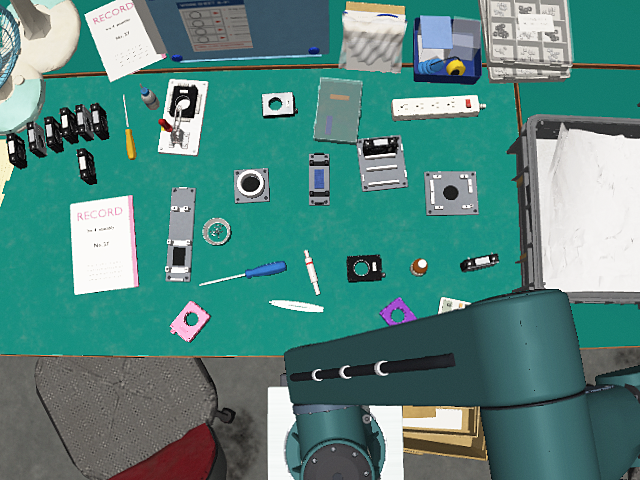

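```bash
python3 -c "
import cv2
a=cv2.imread('pics/top0.png')[150:360,160:560]
cv2.imwrite('pics/topcrop.png',cv2.resize(a,(800,420),interpolation=cv2.INTER_CUBIC))"
```

```text
(no output)
```

View pics/topcrop.png

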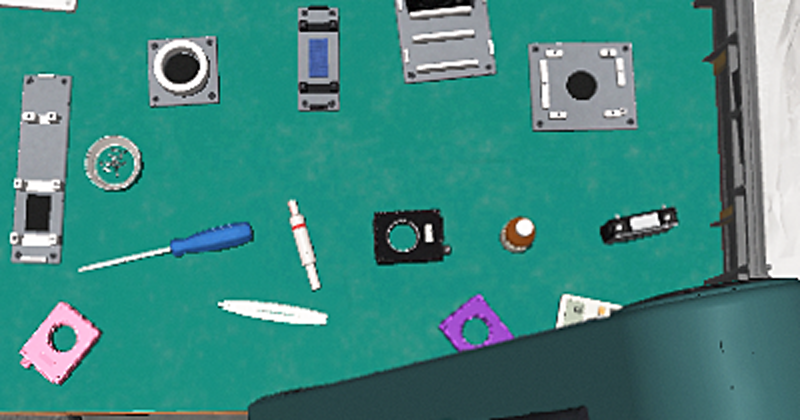

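View pics/side0.png

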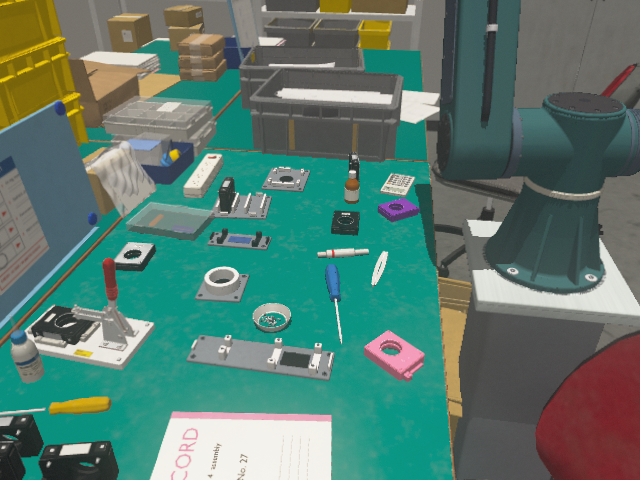

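Top view: the only loose all-black flat housing is at (364,268). The pink (190,320) and purple (398,312) look-alikes and the clamped one at (183,100) are out. The loose upright is at (480,263), the bottle at (419,266), the gauge at (311,271) and the blue driver at (245,273). Next I fit poses to the masks in both cameras.

```bash
cat > fit.py <<'E'
from h import *
from scipy.optimize import minimize
def box(x0,x1,y0,y1,z0,z1): return [[x,y,z] for x in(x0,x1) for y in(y0,y1) for z in(z0,z1)]
def cyl(r,z0,z1): return [[r*np.cos(a),r*np.sin(a),z] for a in np.linspace(0,6.28,24) for z in (z0,z1)]
M=dict(flat_housing=[box(-32,30,-36,44,0,20),box(-24,-13,-46,-36,2,13)],
 upright_housing=[box(-12,9,-36,44,0,62)],
 amber_bottle=[cyl(18.5,0,60),cyl(12,60,85)],
 plug_gauge=[box(-56,56,-9,9,4,14)],
 screwdriver=[box(-108,-9,-14,14,4,23),box(-9,108,-2.5,2.5,11,16)],
 driver_cradle=[box(-120,120,-31,31,0,8)]+[box(a,a+12,s*24-5,s*24+5,8,25) for a in(-98,-30) for s in(-1,1)],
 gauge_rest=[box(-68,68,-26,26,0,8)]+[box(a,a+12,s*18-4,s*18+4,8,21) for a in(-46,34) for s in(-1,1)],
 housing_nest=[box(-57,57,-66,66,0,8)],   # plate centre
 upright_rack=[box(-70,70,-58,58,0,8)],
 bottle_stand=[box(-44,44,-44,44,0,8),cyl(33.5,8,32)])
def pose(p,pts):
    a=p[2];R=np.array([[np.cos(a),-np.sin(a),0],[np.sin(a),np.cos(a),0],[0,0,1]])
    return np.array(pts)/1e3@R.T+[p[0],p[1],p[3] if len(p)>3 else 0]
S=3
def sil(c,p,m):
    im=np.zeros((480*S,640*S),np.uint8)
    for b in m: cv2.fillConvexPoly(im,cv2.convexHull((proj(c,pose(p,b))*S).astype(np.float32)).astype(int),1)
    return cv2.resize(im.astype(np.float32),(640,480),interpolation=cv2.INTER_AREA)
def fit(l,views,p0,m=None):
    m=m or M[l]
    def cost(p):
        e=0
        for c,k in views:
            s=sil(c,p,m); e+=1-np.minimum(s,k).sum()/np.maximum(s,k).sum()
        return e
    best=None
    for da in(-.15,.15):
        s0=np.array(p0)+[0,0,da]
        r=minimize(cost,s0,method='Nelder-Mead',options=dict(initial_simplex=[s0,s0+[.012,0,0],s0+[0,.012,0],s0+[0,0,.2]],xatol=2e-4,fatol=1e-4,maxiter=120))
        if best is None or r.fun<best.fun: best=r
    return best
def near(l,n,c,xy,z=.01):
    u=proj(c,[[*xy,z]])[0]
    rs=[r for r in optics.silhouettes(l,n) if np.hypot(*(np.array(r['centre'])-u))<30]
    return rs[0]['mask'].astype(np.float32) if rs else None
E
cat > r1.py <<'E'
from fit import *
G=dict(flat_housing=(.43,-.078,0),upright_housing=(.43,-.36,.2),amber_bottle=(.425,-.207,0),plug_gauge=(.425,.048,.2),screwdriver=(.418,.22,1.75),
driver_cradle=(.522,.376,-.05),gauge_rest=(.657,.026,0),housing_nest=(.61,-.297,0),upright_rack=(.68,-.14,.05),bottle_stand=(.644,.197,0))
C={n:cap(n) for n in('top','side')}
for l,g in G.items():
    for vs in (('top','side'),('top',),('side',)):
        V=[(C[n],near(l,n,C[n],g[:2])) for n in vs]; V=[v for v in V if v[1] is not None]
        if len(V)<len(vs): print(l,vs,'missing');continue
        r=fit(l,V,g); print(l,vs,r.x.round(4),round(r.fun,3))
s=read_state();print(s['ee_pos'],s['orientation'],s['t'],s['width'])
E
python3 r1.py
```

```text
flat_housing ('top', 'side') missing
flat_housing ('top',) missing
flat_housing ('side',) [ 0.4299 -0.083   0.0507] 0.086
upright_housing ('top', 'side') [ 0.4348 -0.3613  0.1613] 0.577
upright_housing ('top',) [ 0.434  -0.3597  0.1692] 0.08
upright_housing ('side',) [ 0.437  -0.3575  0.1753] 0.434
amber_bottle ('top', 'side') [ 0.4251 -0.2091  0.3359] 0.447
amber_bottle ('top',) [ 0.4227 -0.2074 -0.0733] 0.179
amber_bottle ('side',) [ 0.4273 -0.2095 -0.0488] 0.234
plug_gauge ('top', 'side') [0.4207 0.0508 0.3042] 0.635
plug_gauge ('top',) [0.4168 0.0498 0.2567] 0.317
plug_gauge ('side',) [0.4224 0.0519 0.3468] 0.286
screwdriver ('top', 'side') [0.4162 0.2211 1.7555] 0.605
screwdriver ('top',) [0.4127 0.2204 1.7774] 0.322
screwdriver ('side',) [0.4173 0.2239 1.7791] 0.223
driver_cradle ('top', 'side') missing
driver_cradle ('top',) [ 0.5203  0.3759 -0.0267] 0.034
driver_cradle ('side',) missing
gauge_rest ('top', 'side') [ 0.6561  0.0285 -0.0081] 0.16
gauge_rest ('top',) [ 0.6542  0.0284 -0.005 ] 0.028
gauge_rest ('side',) [0.6583 0.03   0.0076] 0.095
housing_nest ('top', 'side') [ 0.6151 -0.3026  0.0078] 0.125
housing_nest ('top',) [ 0.6139 -0.3014 -0.0102] 0.041
housing_nest ('side',) [ 0.6167 -0.3039  0.0213] 0.061
upright_rack ('top', 'side') [ 0.6959 -0.1301  0.0965] 0.279
upright_rack ('top',) [ 0.6955 -0.1294  0.0888] 0.044
upright_rack ('side',) [ 0.6992 -0.133   0.0885] 0.212
bottle_stand ('top', 'side') [0.6415 0.1995 0.0412] 0.156
bottle_stand ('top',) [0.6412 0.1999 0.0291] 0.033
bottle_stand ('side',) [0.6433 0.1986 0.0685] 0.11
[ 0.15066016 -0.58075075  0.30385245] [-5.70721317e-05  9.91956571e-01  1.26578662e-01  1.45597106e-06] 3.2 0.08515995817110748
```

```bash
python3 -c "
import cv2,numpy as np
a=cv2.imread('pics/top0.png');b=cv2.imread('pics/side0.png')
f=lambda i,y,x,h,w:cv2.resize(i[y:y+h,x:x+w],(400,300),interpolation=cv2.INTER_CUBIC)
cv2.imwrite('pics/crops.png',np.vstack([np.hstack([f(a,245,450,45,60),f(b,150,320,75,100)]),np.hstack([f(a,240,335,60,80),f(a,130,350,60,80)])]))"
```

```text
(no output)
```

View pics/crops.png

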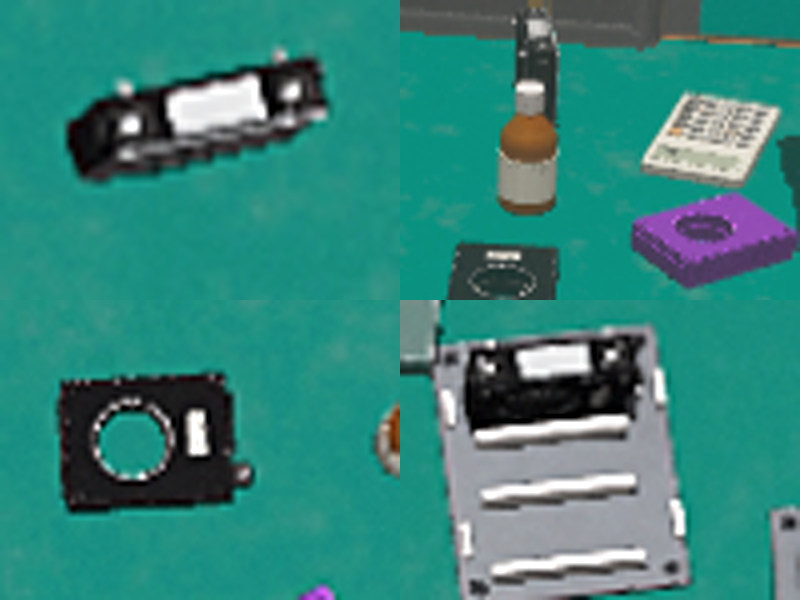

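The crop confirms it: the upright's silver face looks toward the robot (-x) and its boss is on the right. The flat housing's boss is at the lower right, which matches the nest's gap. I still need the rack and nest origins from their white walls, plus the missing flat housing mask.

```bash
cat > r2.py <<'E'
from fit import *
c=cap('top'); im=c['pixels'].astype(int)
def walls(p,zt,r,tag):
    u=proj(c,[[p[0],p[1],.01]])[0].astype(int); w=(im.min(2)>185).astype(np.uint8); m=np.zeros_like(w); m[u[1]-r:u[1]+r,u[0]-r:u[0]+r]=1
    n,lab,st,ce=cv2.connectedComponentsWithStats(w*m)
    for i in range(1,n):
        if st[i,4]<6: continue
        ys,xs=np.where(lab==i); P=back(c,np.c_[xs,ys],zt)[:,:2]-p[:2]; a=p[2]; Q=P@np.array([[np.cos(a),-np.sin(a)],[np.sin(a),np.cos(a)]])*1e3
        print(tag,st[i,4],'c',Q.mean(0).round(1),'min',Q.min(0).round(1),'max',Q.max(0).round(1))
walls([.6955,-.1297,.09],.027,32,'rack')
walls([.614,-.3015,0.0],.020,32,'nest')
walls([.5203,.3759,-.027],.025,55,'cradle')
for r in optics.silhouettes('flat_housing','top'): print(np.round(r['centre']),r['p'])
# dark mask for flat housing
u=proj(c,[[.43,-.08,.01]])[0].astype(int); m=np.zeros((480,640),np.uint8); s=np.s_[u[1]-25:u[1]+25,u[0]-26:u[0]+26]
g=im[s]; m[s]=(g[...,1]<70)
n,lab,st,ce=cv2.connectedComponentsWithStats(m); i=1+np.argmax(st[1:,4]); k=(lab==i).astype(np.uint8)
cs,_=cv2.findContours(k,cv2.RETR_EXTERNAL,cv2.CHAIN_APPROX_NONE); k=cv2.drawContours(np.zeros_like(k),cs,-1,1,-1).astype(np.float32)
r=fit('flat_housing',[(c,k)],(.43,-.08,0)); print(r.x,r.fun)
# screwdriver & gauge axis
for l,b in(('screwdriver',(.415,.22)),('plug_gauge',(.42,.05))):
    for n in('top','side'):
        cc=c if n=='top' else cap('side'); k=near(l,n,cc,b)
        if k is None: continue
        ys,xs=np.where(k>0); P=back(cc,np.c_[xs,ys],.0135 if l[0]=='s' else .009)[:,:2]; d=P-P.mean(0); v=np.linalg.svd(d,full_matrices=False)[2][0]; t=d@v
        print(l,n,'ends',(P.mean(0)+v*t.min()).round(4),(P.mean(0)+v*t.max()).round(4),'len',np.ptp(t).round(4),'yaw',np.arctan(v[1]/v[0]).round(3))
E
python3 r2.py
```

```text
rack 69 c [49.2 -0.4] min [ 42.4 -17. ] max [56.1 15.8]
rack 11 c [ 29.9 -51.5] min [ 23.8 -53.4] max [ 37.2 -49.5]
rack 15 c [30.7 55.1] min [21.6 52.7] max [37.9 57.9]
rack 67 c [13.6  3.3] min [ 10.4 -32.8] max [16.7 42.7]
rack 67 c [-17.    5.5] min [-19.7 -31.5] max [-14.   43.7]
rack 14 c [-39.3 -51.6] min [-47.3 -53.9] max [-31.3 -49.3]
rack 13 c [-39.9  54.7] min [-46.7  52.3] max [-31.1  57.2]
rack 67 c [-56.1   6.2] min [-58.8 -31.4] max [-53.2  43.7]
nest 23 c [40.3 37.5] min [37.7 26.6] max [43.1 46.8]
nest 13 c [ 41.4 -25.5] min [ 37.2 -29.2] max [ 45.  -21.3]
nest 12 c [ 40.5 -36.7] min [ 37.  -41.5] max [ 44.9 -33.7]
nest 47 c [ 15.7 -44.9] min [ -1.9 -49.4] max [ 31.8 -40.3]
nest 77 c [-0.4 51.3] min [-29.   47.2] max [30.2 55.3]
nest 27 c [-37.5 -33.7] min [-40.3 -49.2] max [-32.7 -21.3]
nest 22 c [-39.5  37.3] min [-42.   28.3] max [-36.7  46. ]
cradle 9 c [115.   -2.6] min [112.7 -10.8] max [115.3   7. ]
cradle 613 c [-44.6 125.5] min [-138.4   96.8] max [ 91.4 144.4]
cradle 9 c [ 83.3 128.4] min [ 73.2 127.3] max [ 91.4 131.4]
cradle 22 c [62.1 17. ] min [58.4  8.
[... 488 characters left out ...]
n [-101.   101.5] max [-76.2 103.3]
cradle 17 c [-91.2  25.8] min [-97.3  21.7] max [-84.9  29.6]
cradle 95 c [-93.   -5.1] min [-99.5 -25.6] max [-86.6  14.3]
cradle 70 c [-118.4  -99.9] min [-130.2 -141.4] max [-106.9  -56.9]
cradle 31 c [-116.    -1.6] min [-118.9  -14.4] max [-113.8   15.4]
[186. 321.] 0.91
[372. 270.] 0.87
[478. 266.] 0.27
[ 0.42618569 -0.0809018   0.02512634] 0.06647837162017822
screwdriver top ends [0.3934 0.308 ] [0.4367 0.1149] len 0.1979 yaw -1.35
screwdriver side ends [0.4425 0.1041] [0.3953 0.3329] len 0.2336 yaw -1.368
plug_gauge top ends [0.474  0.0656] [0.3652 0.036 ] len 0.1127 yaw 0.265
plug_gauge side ends [0.3669 0.0353] [0.4766 0.0661] len 0.114 yaw 0.273
```

```bash
cat > go.py <<'E'
# usage: go.py x y z theta_deg nrows [zrows_last]
import sys; from h import *
s=read_state(); x,y,z,th=map(float,sys.argv[1:5]); n=int(sys.argv[5])
q=s['orientation']; t0=2*np.degrees(np.arctan2(q[2],q[1])); p=np.array(s['ee_pos'])
dt=-((th-t0+180)%360-180)          # tool turn; add 180 choices by th
d=(np.array([x,y,z])-p)*1e3
print('now',p.round(4),'th',round((t0+180)%360-180,1),'t',s['t'],'d',d.round(1),'turn',round(dt,1))
t=t0; rows=[]
for i in range(n):
    a=np.radians(t); D=d/n
    rows.append([round(D[0]*np.cos(a)+D[1]*np.sin(a)),round(D[0]*np.sin(a)-D[1]*np.cos(a)),round(-D[2]),round(dt/n,1)]); t-=dt/n
print(rows)
E
python3 go.py .434 -.3595 .2 99.7 10
```

```text
now [ 0.1506 -0.5807  0.3039] th 14.5 t 3.6 d [ 283.4  221.2 -103.9] turn -85.2
[[33, -14, 10, np.float64(-8.5)], [35, -9, 10, np.float64(-8.5)], [36, -4, 10, np.float64(-8.5)], [36, 1, 10, np.float64(-8.5)], [35, 7, 10, np.float64(-8.5)], [34, 12, 10, np.float64(-8.5)], [32, 17, 10, np.float64(-8.5)], [29, 21, 10, np.float64(-8.5)], [26, 25, 10, np.float64(-8.5)], [22, 29, 10, np.float64(-8.5)]]
```

```bash
python3 -m handwheel '[[33,-14,10,-8.5],[35,-9,10,-8.5],[36,-4,10,-8.5],[36,1,10,-8.5],[35,7,10,-8.5],[34,12,10,-8.5],[32,17,10,-8.5],[29,21,10,-8.5],[26,25,10,-8.5],[22,29,10,-8.5]]' 0; python3 go.py .434 -.3595 .098 99.7 10
sed -i 's/round(dt\/n,1)\]/float(round(dt\/n,1))]/' go.py
```

```text
t: 4.85
ee_pos: [0.4361, -0.3588, 0.2037]
orientation: [0.0, 0.644, 0.765, -0.0]
contact_force: [0.2, 0.0, 0.0]
width: 0.0855
gripper_force: 0.0
now [ 0.4361 -0.3588  0.2037] th 99.8 t 4.85 d [  -2.1   -0.7 -105.7] turn 0.1
[[0, 0, 11, np.float64(0.0)], [0, 0, 11, np.float64(0.0)], [0, 0, 11, np.float64(0.0)], [0, 0, 11, np.float64(0.0)], [0, 0, 11, np.float64(0.0)], [0, 0, 11, np.float64(0.0)], [0, 0, 11, np.float64(0.0)], [0, 0, 11, np.float64(0.0)], [0, 0, 11, np.float64(0.0)], [0, 0, 11, np.float64(0.0)]]
```

```bash
python3 -m handwheel '[[0,-2,20,0],[0,0,25,0],[0,0,25,0],[0,0,20,0],[0,0,15,0],[0,0,0,0],[0,0,0,0],[0,0,0,0],[0,0,0,0],[0,0,0,0]]' 0 | head -4;  python3 -m handwheel '[[0,0,0,0],[0,0,0,0],[0,0,0,0],[0,0,0,0],[0,0,0,0],[0,0,0,0],[0,0,0,0],[0,0,-4,0],[0,0,-10,0],[0,0,-10,0]]' 1
python3 - <<'E'
from h import *
c=cap('top');cv2.imwrite('pics/g1a.png',c['pixels'][...,::-1]);c=cap('side');cv2.imwrite('pics/g1b.png',c['pixels'][...,::-1])
E
python3 go.py .6595 -.131 .24 95.2 10
```

```text
t: 6.1
ee_pos: [0.4333, -0.3599, 0.0993]
orientation: [0.0, 0.646, 0.763, 0.0]
contact_force: [0.3, -0.3, 0.0]
t: 7.35
ee_pos: [0.4332, -0.3598, 0.1236]
orientation: [-0.0, 0.646, 0.763, 0.0]
contact_force: [-0.2, -1.2, -0.2]
width: 0.0197
gripper_force: 58.5
now [ 0.4338 -0.3604  0.1244] th 99.5 t 7.45 d [225.7 229.4 115.6] turn 4.3
[[19, 26, -12, 0.4], [19, 26, -12, 0.4], [19, 26, -12, 0.4], [19, 26, -12, 0.4], [20, 25, -12, 0.4], [20, 25, -12, 0.4], [20, 25, -12, 0.4], [20, 25, -12, 0.4], [20, 25, -12, 0.4], [21, 25, -12, 0.4]]
```

```bash
python3 -m handwheel '[[9,13,-30,0.4],[14,20,-25,0.4],[19,26,-20,0.4],[23,31,-20,0.4],[24,31,-20,0.4],[24,31,0,0.5],[24,30,0,0.5],[24,30,0,0.5],[19,25,0,0.4],[15,18,0,0.4]]' | sed -n 1,2p;  python3 go.py .6595 -.131 .109 95.2 10 | head -1
python3 - <<'E'
from h import *
c=cap('top');a=c['pixels'][120:220,340:460];c=cap('side');b=c['pixels'][110:230,180:320]
cv2.imwrite('pics/hold1.png',np.hstack([cv2.resize(a,(400,333)),cv2.resize(b,(389,333))])[...,::-1])
E
```

```text
t: 8.7
ee_pos: [0.6612, -0.1316, 0.2378]
now [ 0.6612 -0.1316  0.2378] th 95.3 t 8.7 d [  -1.7    0.6 -128.8] turn 0.1
```

View pics/hold1.png

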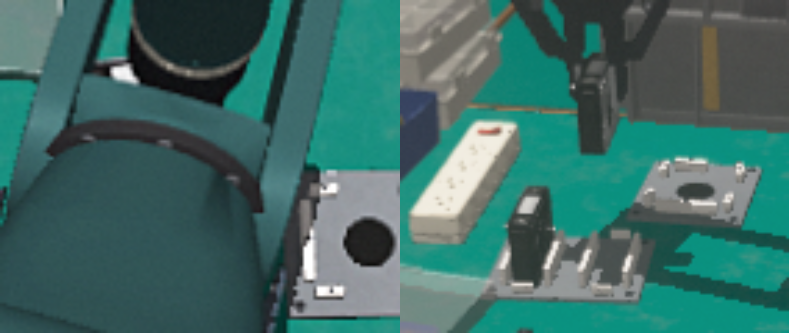

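The housing hangs upright in the gripper above the empty slot (side view). Lowering it.

```bash
python3 -m handwheel '[[0,-1,20,0],[0,-1,30,0],[0,0,30,0],[0,0,20,0],[0,0,10,0],[0,0,5,0],[0,0,0,0],[0,0,0,0],[0,0,0,0],[0,0,0,0]]'; python3 - <<'E'
from h import *
c=cap('side');b=c['pixels'][150:240,190:310]
cv2.imwrite('pics/low1.png',cv2.resize(b,(640,480),interpolation=cv2.INTER_CUBIC)[...,::-1])
E
```

```text
t: 10.05
ee_pos: [0.6586, -0.1331, 0.1234]
orientation: [0.0, 0.674, 0.739, 0.0]
contact_force: [0.0, 0.2, -0.0]
width: 0.0198
gripper_force: 58.7
```

View pics/low1.png

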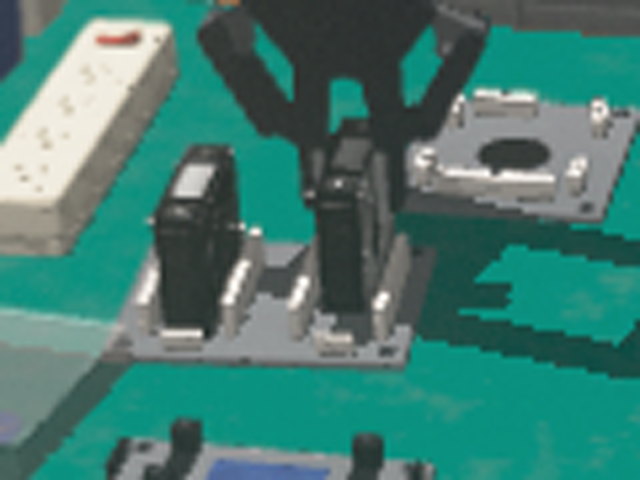

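The housing is centred between the slot walls, so I lower it the rest of the way.

```bash
python3 -m handwheel '[[2,0,4,0],[0,0,4,0],[0,0,4,0],[0,0,2,0],[0,0,1,0],[0,0,1,0],[0,0,0,0],[0,0,0,0],[0,0,0,0],[0,0,0,0]]'
```

```text
t: 11.35
ee_pos: [0.6583, -0.1311, 0.107]
orientation: [0.0, 0.674, 0.739, 0.0]
contact_force: [0.3, -0.7, -0.1]
width: 0.0195
gripper_force: 58.8
```

```bash
python3 -m handwheel '[[0,0,0.5,0],[0,0,0.5,0],[0,0,0.5,0],[0,0,0,0],[0,0,0,0],[0,0,0,0],[0,0,0,0],[0,0,0,0],[0,0,0,0],[0,0,0,0]]'
```

```text
t: 12.6
ee_pos: [0.6583, -0.1311, 0.107]
orientation: [0.0, 0.674, 0.739, 0.0]
contact_force: [-3.5, 1.4, 11.4]
width: 0.0198
gripper_force: 60.4
```

```bash
python3 -m handwheel '[[0,0,0,0],[0,0,0,0],[0,0,0,0],[0,0,-10,0],[0,0,-30,0],[0,0,-40,0],[0,0,-40,0],[0,0,0,0],[0,0,0,0],[0,0,0,0]]' 0.6; python3 go.py .427 -.082 .13 92 10
```

```text
t: 13.85
ee_pos: [0.6573, -0.1308, 0.2241]
orientation: [-0.001, 0.674, 0.739, -0.001]
contact_force: [1.0, -1.1, -0.8]
width: 0.0344
gripper_force: 0.0
now [ 0.6573 -0.1308  0.2241] th 95.2 t 13.85 d [-230.3   48.8  -94.1] turn 3.2
[[7, -22, 9, 0.3], [7, -23, 9, 0.3], [7, -23, 9, 0.3], [7, -23, 9, 0.3], [6, -23, 9, 0.3], [6, -23, 9, 0.3], [6, -23, 9, 0.3], [6, -23, 9, 0.3], [6, -23, 9, 0.3], [6, -23, 9, 0.3]]
```

```bash
python3 -m handwheel '[[7,-22,0,0.3],[7,-23,0,0.3],[7,-26,5,0.3],[7,-26,10,0.3],[6,-26,15,0.3],[6,-26,15,0.3],[6,-26,15,0.3],[6,-23,15,0.3],[6,-18,10,0.3],[6,-13,9,0.3]]' 0; python3 - <<'E'
from fit import *
for n in('top','side'):
    c=cap(n); k=near('upright_housing',n,c,(.66,-.131),.04)
    if k is not None: r=fit('upright_housing',[(c,k)],(.66,-.131,.09,.008)[:3],[[[a,b,d+8] for a,b,d in q] for q in M['upright_housing']]); print(n,r.x,r.fun)
b=c['pixels'][140:260,200:400]; cv2.imwrite('pics/flat1.png',cv2.resize(b,(800,480),interpolation=cv2.INTER_CUBIC)[...,::-1])
E
python3 go.py .427 -.082 .07 92 10
```

```text
t: 15.1
ee_pos: [0.4236, -0.0826, 0.1303]
orientation: [-0.001, 0.693, 0.721, -0.001]
contact_force: [0.0, -0.1, 0.6]
width: 0.0853
gripper_force: 0.0
top [ 0.65580206 -0.13107597  0.09356087] 0.09208178520202637
side [ 0.65914448 -0.13221352  0.0963186 ] 0.15028643608093262
now [ 0.4254 -0.0831  0.1311] th 92.3 t 15.3 d [  1.6   1.1 -61.1] turn 0.3
[[0, 0, 6, 0.0], [0, 0, 6, 0.0], [0, 0, 6, 0.0], [0, 0, 6, 0.0], [0, 0, 6, 0.0], [0, 0, 6, 0.0], [0, 0, 6, 0.0], [0, 0, 6, 0.0], [0, 0, 6, 0.0], [0, 0, 6, 0.0]]
```

View pics/flat1.png

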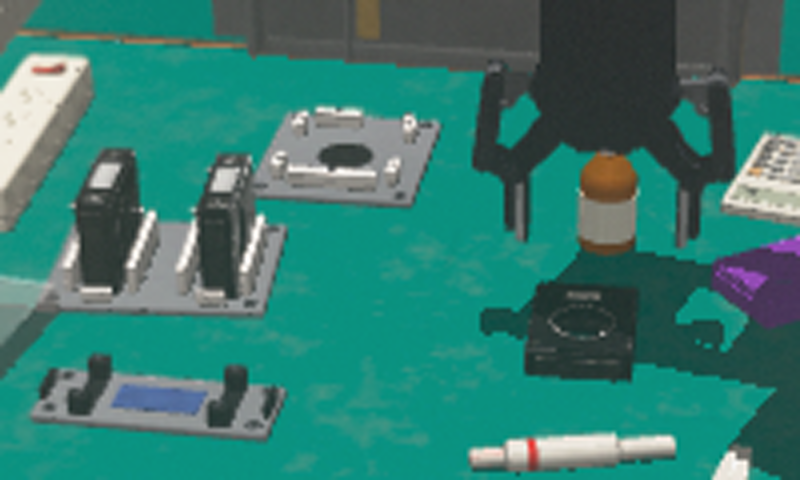

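The upright housing stands in its slot, and the gripper straddles the flat housing. Descending to grip it.

```bash
python3 -m handwheel '[[1,2,10,0],[0,0,15,0],[0,0,15,0],[0,0,12,0],[0,0,6,0],[0,0,3,0],[0,0,0,0],[0,0,0,0],[0,0,0,0],[0,0,0,0]]' 0 | head -4;  python3 -m handwheel '[[0,0,0,0],[0,0,0,0],[0,0,0,0],[0,0,0,0],[0,0,0,0],[0,0,0,0],[0,0,-5,0],[0,0,-15,0],[0,0,-20,0],[0,0,-20,0]]' 1;python3 go.py .6155 -.302 .15 90 10
```

```text
t: 16.55
ee_pos: [0.4274, -0.082, 0.0706]
orientation: [0.0, 0.693, 0.721, 0.0]
contact_force: [0.7, 0.9, 0.1]
t: 17.8
ee_pos: [0.427, -0.0819, 0.131]
orientation: [-0.0, 0.693, 0.721, -0.0]
contact_force: [-0.0, 0.3, -0.9]
width: 0.0607
gripper_force: 65.3
now [ 0.427  -0.0819  0.131 ] th 92.2 t 17.8 d [ 188.5 -220.1   19. ] turn 2.2
[[-23, 18, -2, 0.2], [-23, 18, -2, 0.2], [-23, 18, -2, 0.2], [-23, 18, -2, 0.2], [-22, 18, -2, 0.2], [-22, 18, -2, 0.2], [-22, 19, -2, 0.2], [-22, 19, -2, 0.2], [-22, 19, -2, 0.2], [-22, 19, -2, 0.2]]
```

```bash
python3 -m handwheel '[[0,20,-35,0.2],[-5,25,-35,0.2],[-20,30,0,0.2],[-31,25,0,0.2],[-34,22,0,0.2],[-34,20,0,0.3],[-34,15,0,0.3],[-29,12,0,0.2],[-22,8,10,0.2],[-14,6,20,0]]'|head -4;python3 go.py .6155 -.302 .1 90 10 | head -1
```

```text
t: 19.05
ee_pos: [0.6151, -0.3013, 0.1698]
orientation: [0.0, 0.706, 0.708, 0.0]
contact_force: [-0.2, 0.2, -0.0]
now [ 0.6151 -0.3013  0.1698] th 90.2 t 19.05 d [  0.4  -0.7 -69.8] turn 0.2
```

```bash
python3 -m handwheel '[[0,0,20,0],[0,0,25,0],[0,0,15,0],[0,0,7,0],[0,0,0,0],[0,0,0,0],[0,0,0,0],[0,0,0,0],[0,0,0,0],[0,0,0,0]]'|head -4; python3 - <<'E'
from h import *
c=cap('side');b=c['pixels'][140:215,230:330]
cv2.imwrite('pics/low2.png',cv2.resize(b,(640,480),interpolation=cv2.INTER_CUBIC)[...,::-1])
E
```

```text
t: 20.3
ee_pos: [0.6146, -0.3002, 0.1035]
orientation: [0.0, 0.706, 0.709, 0.0]
contact_force: [0.4, -0.6, -0.5]
```

View pics/low2.png

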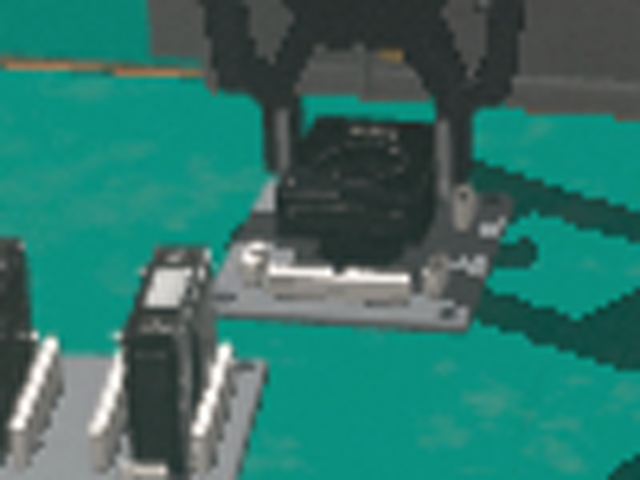

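The housing is over the nest, with its +y edge along the long wall. Lowering with a 2 mm correction.

```bash
python3 -m handwheel '[[-2,1,4,0],[0,0,5,0],[0,0,5,0],[0,0,4,0],[0,0,3,0],[0,0,2,0],[0,0,1,0],[0,0,0,0],[0,0,0,0],[0,0,0,0]]';python3 go.py .6155 -.302 .0785 90 10 | head -1
```

```text
t: 21.6
ee_pos: [0.6157, -0.3022, 0.0795]
orientation: [0.0, 0.706, 0.709, 0.0]
contact_force: [-0.0, 0.2, -1.3]
width: 0.0605
gripper_force: 65.4
now [ 0.6157 -0.3022  0.0795] th 90.2 t 21.6 d [-0.2  0.2 -1. ] turn 0.2
```

```bash
python3 -m handwheel '[[0,0,0.5,0],[0,0,0.5,0],[0,0,0.5,0],[0,0,0.5,0],[0,0,0,0],[0,0,0,0],[0,0,0,0],[0,0,0,0],[0,0,0,0],[0,0,0,0]]'
```

```text
t: 22.85
ee_pos: [0.6157, -0.3021, 0.0789]
orientation: [0.0, 0.706, 0.709, 0.0]
contact_force: [-3.3, 1.9, 10.3]
width: 0.0605
gripper_force: 66.7
```

```bash
python3 -m handwheel '[[0,0,0,0],[0,0,0,0],[0,0,0,0],[0,0,-10,0],[0,0,-20,0],[0,0,-30,0],[0,0,-35,0],[0,0,-35,0],[0,0,0,0],[0,0,0,0]]' 0.12 | sed -n '1,2p;5p'; python3 - <<'E'
from fit import *
for n in('top','side'):
    c=cap(n); k=near('flat_housing',n,c,(.616,-.302),.02)
    if k is not None: r=fit('flat_housing',[(c,k)],(.616,-.302,0),[[[a,b,d+8] for a,b,d in q] for q in M['flat_housing']]); print(n,r.x,r.fun)
E
python3 go.py .425 -.208 .19 90 10
```

```text
t: 24.1
ee_pos: [0.6156, -0.3021, 0.2082]
width: 0.0751
side [ 0.61610812 -0.3128549   0.01405887] 0.19016945362091064
now [ 0.615  -0.3018  0.2062] th 90.2 t 24.3 d [-190.    93.8  -16.2] turn 0.2
[[9, -19, 2, 0.0], [9, -19, 2, 0.0], [9, -19, 2, 0.0], [9, -19, 2, 0.0], [9, -19, 2, 0.0], [9, -19, 2, 0.0], [9, -19, 2, 0.0], [9, -19, 2, 0.0], [9, -19, 2, 0.0], [9, -19, 2, 0.0]]
```

```bash
python3 -m handwheel '[[4,-9,0,0],[7,-15,0,0],[10,-20,0,0],[12,-25,0,0],[14,-28,0,0],[14,-28,0,0],[12,-24,5,0],[10,-20,5,0],[6,-13,3,0],[4,-9,3,0]]' 0|sed -n '1,2p'; python3 - <<'E'
from fit import *
c=cap('side');b=c['pixels'][130:250,230:430]; cv2.imwrite('pics/bot1.png',cv2.resize(b,(800,480),interpolation=cv2.INTER_CUBIC)[...,::-1])
E
python3 go.py .425 -.208 .1 90 10|head -1
```

```text
t: 25.55
ee_pos: [0.4236, -0.2097, 0.1913]
now [ 0.4225 -0.209   0.1908] th 90.2 t 25.6 d [  2.5   1.  -90.8] turn 0.2
```

View pics/bot1.png

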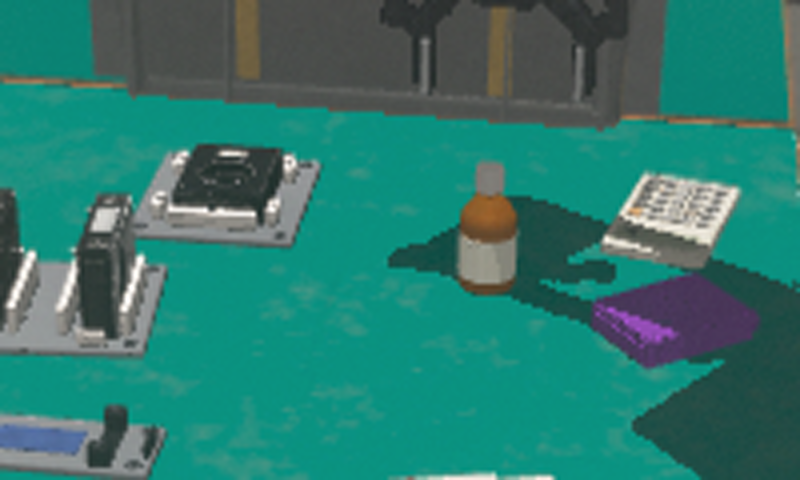

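The flat housing lies in the nest and the bottle is upright under the gripper. Descending to grip the bottle.

```bash
python3 -m handwheel '[[1,3,15,0],[0,0,20,0],[0,0,20,0],[0,0,20,0],[0,0,12,0],[0,0,6,0],[0,0,0,0],[0,0,0,0],[0,0,0,0],[0,0,0,0]]' 0 | head -4;  python3 -m handwheel '[[0,0,0,0],[0,0,0,0],[0,0,0,0],[0,0,0,0],[0,0,0,0],[0,0,0,0],[0,0,0,0],[0,0,0,0],[0,0,-5,0],[0,0,-10,0]]' 1;python3 go.py .642 .199 .26 90 10
```

```text
t: 26.85
ee_pos: [0.4275, -0.2091, 0.0988]
orientation: [0.0, 0.706, 0.709, 0.0]
contact_force: [-0.4, 0.3, 0.1]
t: 28.1
ee_pos: [0.4269, -0.2087, 0.1135]
orientation: [-0.001, 0.706, 0.709, -0.0]
contact_force: [0.6, -0.6, 0.3]
width: 0.0353
gripper_force: 59.9
now [ 0.4269 -0.2087  0.1135] th 90.2 t 28.1 d [215.1 407.7 146.5] turn 0.2
[[41, 22, -15, 0.0], [41, 22, -15, 0.0], [41, 22, -15, 0.0], [41, 22, -15, 0.0], [41, 22, -15, 0.0], [41, 22, -15, 0.0], [41, 22, -15, 0.0], [41, 22, -15, 0.0], [41, 22, -15, 0.0], [41, 22, -15, 0.0]]
```

```bash
python3 -m handwheel '[[10,5,-30,0],[25,13,-30,0],[40,21,-20,0],[50,27,-15,0],[56,30,0,0],[57,30,0,0],[57,30,0,0],[52,27,0,0],[38,20,0,0],[23,12,0,0]]'|sed -n '1,2p';python3 go.py .642 .199 .12 90 10|head -1; python3 - <<'E'
from fit import *
c=cap('side');k=near('amber_bottle','side',c,read_state()['ee_pos'][:2],.16)
print(k is not None)
E
```

```text
t: 29.35
ee_pos: [0.6389, 0.198, 0.2089]
now [0.6389 0.198  0.2089] th 90.3 t 29.35 d [  3.1   1.  -88.9] turn 0.3
False
```

```bash
python3 -m handwheel '[[1,3,15,0],[0,0,20,0],[0,0,15,0],[0,0,7,0],[0,0,0,0],[0,0,0,0],[0,0,0,0],[0,0,0,0],[0,0,0,0],[0,0,0,0]]'|sed -n '1,2p'; python3 - <<'E'
from fit import *
c=cap('side');b=c['pixels'][210:310,160:280]; cv2.imwrite('pics/bot2.png',cv2.resize(b,(720,600),interpolation=cv2.INTER_CUBIC)[...,::-1])
E
```

```text
t: 30.7
ee_pos: [0.6413, 0.1967, 0.1515]
```

View pics/bot2.png

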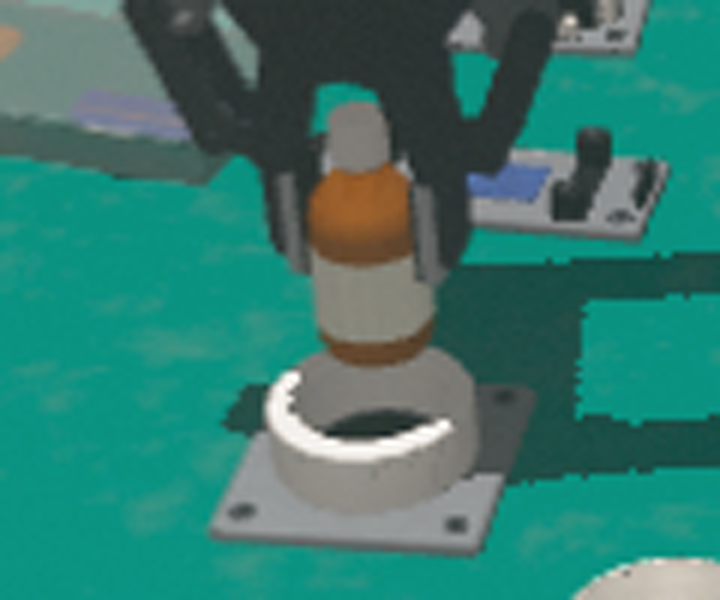

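The bottle hangs over the collar's bore. Lowering.

```bash
python3 -m handwheel '[[2,1,6,0],[0,0,8,0],[0,0,8,0],[0,0,8,0],[0,0,6,0],[0,0,4,0],[0,0,2,0],[0,0,1,0],[0,0,0,0],[0,0,0,0]]'; python3 go.py .642 .199 .1068 90 10|head -1
```

```text
t: 32.0
ee_pos: [0.6424, 0.1987, 0.1087]
orientation: [0.0, 0.706, 0.709, 0.0]
contact_force: [-0.5, 0.3, -0.8]
width: 0.035
gripper_force: 60.1
now [0.6424 0.1987 0.1087] th 90.2 t 32.0 d [-0.4  0.3 -1.9] turn 0.2
```

```bash
python3 -m handwheel '[[0,0,0.5,0],[0,0,0.5,0],[0,0,0.5,0],[0,0,0.5,0],[0,0,0.5,0],[0,0,0.5,0],[0,0,0,0],[0,0,0,0],[0,0,0,0],[0,0,0,0]]'
```

```text
t: 33.25
ee_pos: [0.6424, 0.1987, 0.1068]
orientation: [0.0, 0.706, 0.709, 0.0]
contact_force: [-2.6, -0.3, 9.0]
width: 0.035
gripper_force: 61.1
```

```bash
python3 -m handwheel '[[0,0,0,0],[0,0,0,0],[0,0,0,0],[0,0,-10,0],[0,0,-25,0],[0,0,-35,0],[0,0,-30,0],[0,0,0,0],[0,0,0,0],[0,0,0,0]]' 0.3 | sed -n '1,2p;5p'; python3 - <<'E'
from fit import *
for n in('top','side'):
    c=cap(n)
    for l,z in(('screwdriver',.0135),):
        k=near(l,n,c,(.418,.22))
        if k is None: print('none');continue
        cs=max(cv2.findContours((k>0).astype(np.uint8),cv2.RETR_EXTERNAL,cv2.CHAIN_APPROX_NONE)[0],key=len)
        ys,xs=np.where(k>0);P=back(c,np.c_[xs,ys],z)[:,:2]; d=P-P.mean(0);v=np.linalg.svd(d,full_matrices=False)[2][0]; v=v*np.sign(v[1]);t=d@v
        print(n,'handle end',(P.mean(0)+v*t.min()).round(4),'tip',(P.mean(0)+v*t.max()).round(4),np.ptp(t).round(4))
    im=c['pixels'].astype(int); B=((im[...,2]>120)&(im[...,0]<90)&(im[...,1]<110)).astype(np.uint8)
    u=proj(c,[[.43,.165,.013]])[0].astype(int); m=np.zeros_like(B);m[u[1]-60:u[1]+60,u[0]-60:u[0]+60]=1
    nn,lab,st,ce=cv2.connectedComponentsWithStats(B*m);i=1+np.argmax(st[1:,4]);ys,xs=np.where(lab==i);P=back(c,np.c_[xs,ys],.016)[:,:2]
    d=P-P.mean(0);v=np.linalg.svd(d,full_matrices=False)[2][0]; v=v*np.sign(v[1]);t=d@v; print(n,'blue',st[i,4],P.mean(0),'ends',P.mean(0)+v*t.min(),P.mean(0)+v*t.max(),np.degrees(np.arctan2(v[1],v[0])),np.ptp(t))
E
python3 go.py .4275 .165 .16 101.8 10
```

```text
t: 34.5
ee_pos: [0.6414, 0.1985, 0.204]
width: 0.0598
none
now [0.6416 0.1985 0.2041] th 90.2 t 34.6 d [-214.1  -33.5  -44.1] turn -11.6
[[-3, -21, 4, -1.2], [-3, -21, 4, -1.2], [-2, -22, 4, -1.2], [-2, -22, 4, -1.2], [-2, -22, 4, -1.2], [-1, -22, 4, -1.2], [-1, -22, 4, -1.2], [0, -22, 4, -1.2], [0, -22, 4, -1.2], [1, -22, 4, -1.2]]Traceback (most recent call last):
  File "<stdin>", line 12, in <module>
    return _wrapfunc(a, 'argmax', axis=axis, out=out, **kwds)
    return bound(*args, **kwds)
ValueError: attempt to get argmax of an empty sequence
```

```bash
python3 - <<'E'
from fit import *
for n in('top','side'):
    c=cap(n); im=cv2.imread(f'pics/{n}0.png')[...,::-1].astype(int); B=((im[...,2]-im[...,0]>50)&(im[...,2]-im[...,1]>25)).astype(np.uint8)
    u=proj(c,[[.43,.165,.013]])[0].astype(int); m=np.zeros_like(B);m[u[1]-50:u[1]+50,u[0]-50:u[0]+50]=1
    nn,lab,st,ce=cv2.connectedComponentsWithStats(B*m);i=1+np.argmax(st[1:,4]);ys,xs=np.where(lab==i);P=back(c,np.c_[xs,ys],.0135)[:,:2]
    d=P-P.mean(0);v=np.linalg.svd(d,full_matrices=False)[2][0]; v=v*np.sign(v[1]);t=d@v; print(n,st[i,4],P.mean(0).round(4),'ends',(P.mean(0)+v*t.min()).round(4),(P.mean(0)+v*t.max()).round(4),np.degrees(np.arctan2(v[1],v[0])),np.ptp(t))
E
```

```text
top 395 [0.4271 0.1609] ends [0.437 0.115] [0.4159 0.2124] 102.23641857183038 0.09973323977074844
side 383 [0.4308 0.1599] ends [0.442  0.1041] [0.4198 0.2151] 101.27424939446207 0.11317525638463649
```

```bash
python3 -m handwheel '[[-3,-10,0,-1.2],[-3,-17,0,-1.2],[-2,-22,0,-1.2],[-2,-26,5,-1.2],[-2,-28,8,-1.2],[-1,-29,8,-1.2],[-1,-28,8,-1.2],[0,-25,8,-1.2],[0,-18,5,-1.2],[1,-12,2,-1.2]]' 0|sed -n '1,2p'; python3 - <<'E'
from fit import *
c=cap('side');b=c['pixels'][200:350,230:430]; cv2.imwrite('pics/sd1.png',cv2.resize(b,(800,600),interpolation=cv2.INTER_CUBIC)[...,::-1])
E
```

```text
t: 35.95
ee_pos: [0.4275, 0.1638, 0.1613]
```

View pics/sd1.png

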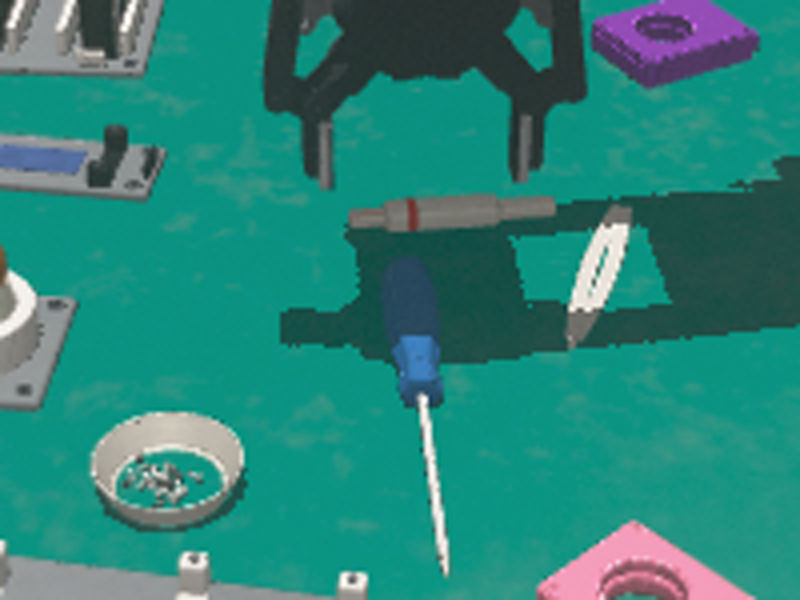

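The handle's midpoint is directly below the gripper, and the gauge and tweezers are clear of the fingers. Descending.

```bash
python3 -m handwheel '[[0,0,15,0],[0,0,22,0],[0,0,22,0],[0,0,15,0],[0,0,9,0],[0,0,4,0],[0,0,0,0],[0,0,0,0],[0,0,0,0],[0,0,0,0]]' 0 | head -4;  python3 -m handwheel '[[0,0,0,0],[0,0,0,0],[0,0,0,0],[0,0,0,0],[0,0,0,0],[0,0,0,0],[0,0,0,0],[0,0,0,0],[0,0,-10,0],[0,0,-20,0]]' 1;python3 go.py .464 .377 .25 -1.5 10
```

```text
t: 37.25
ee_pos: [0.4293, 0.1641, 0.0747]
orientation: [0.0, 0.628, 0.778, 0.0]
contact_force: [1.6, 0.3, 0.5]
t: 38.5
ee_pos: [0.4286, 0.164, 0.1046]
orientation: [-0.001, 0.628, 0.778, -0.001]
contact_force: [0.4, 0.5, -0.1]
width: 0.0243
gripper_force: 59.1
now [0.4286 0.164  0.1046] th 102.2 t 38.5 d [ 35.4 213.  145.4] turn 103.7
[[20, 8, -15, 10.4], [21, 4, -15, 10.4], [22, 0, -15, 10.4], [21, -4, -15, 10.4], [20, -7, -15, 10.4], [19, -11, -15, 10.4], [16, -14, -15, 10.4], [14, -17, -15, 10.4], [10, -19, -15, 10.4], [7, -21, -15, 10.4]]
```

```bash
python3 -m handwheel '[[20,8,-20,10.4],[21,4,-20,10.4],[22,0,-20,10.4],[21,-4,-10,10.4],[20,-7,0,10.4],[19,-11,0,10.4],[16,-14,0,10.4],[14,-17,0,10.4],[10,-19,0,10.4],[7,-21,0,10.4]]'|sed -n '1,2p';python3 go.py .464 .377 .12 -1.5 10|head -1; python3 - <<'E'
from fit import *
c=cap('side');b=c['pixels'][230:400,160:360]; cv2.imwrite('pics/sd2.png',cv2.resize(b,(700,595),interpolation=cv2.INTER_CUBIC)[...,::-1])
E
```

```text
t: 39.75
ee_pos: [0.4638, 0.3781, 0.1749]
now [0.4638 0.3781 0.1749] th -2.1 t 39.75 d [  0.2  -1.1 -54.9] turn -0.6
```

View pics/sd2.png

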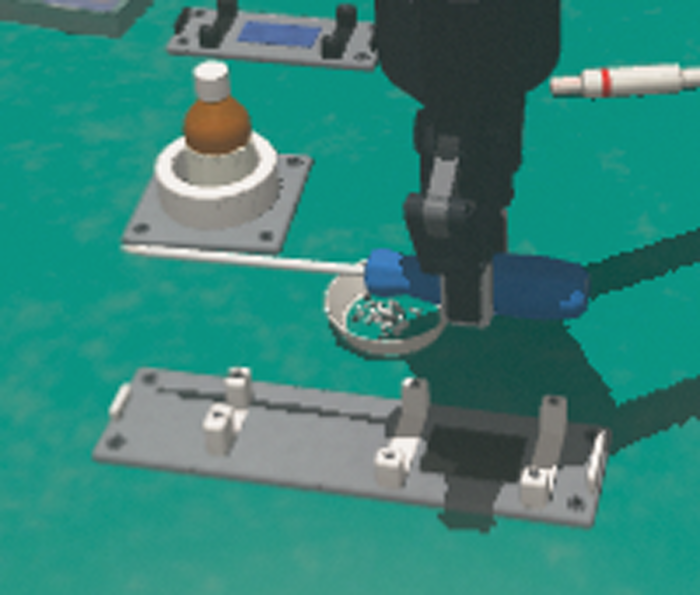

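```bash
python3 - <<'E'
from fit import *
c=cap('side'); p=(.4638+.058,.3781-.058*.036,-.036,.1002)
u=proj(c,pose(p,[[-108,0,13.5],[-9,0,13.5],[108,0,13.5]])); print(((u-[160,230])*3.5).round())
E
```

```text
[[584. 290.]
 [366. 264.]
 [117. 235.]]
```

Bottle stands in its collar. The driver is held mid-handle, roughly parallel to the cradle. Lowering to just above the lugs for one look.

```bash
python3 -m handwheel '[[2,1,10,-0.6],[0,0,20,0],[0,0,18,0],[0,0,10,0],[0,0,4,0],[0,0,0,0],[0,0,0,0],[0,0,0,0],[0,0,0,0],[0,0,0,0]]'|sed -n '1,2p'; python3 - <<'E'
from fit import *
c=cap('side');b=c['pixels'][290:390,180:340]; cv2.imwrite('pics/sd3.png',cv2.resize(b,(800,500),interpolation=cv2.INTER_CUBIC)[...,::-1])
p=read_state()['ee_pos']; q=(p[0]+.058,p[1]-.058*.027,-.027,p[2]-.0747)
u=proj(c,pose(q,[[-108,0,13.5],[-9,0,13.5],[108,0,13.5]])); print(((u-[180,290])*5).round())
u=proj(c,pose((.522,.3755,-.027),[[-108,0,21.5],[-9,0,21.5],[108,0,21.5],[61,7,27],[61,-7,27]])); print('seat',((u-[180,290])*5).round())
E
```

```text
t: 41.1
ee_pos: [0.466, 0.3766, 0.1126]
[[726. 262.]
 [426. 225.]
 [ 84. 183.]]
seat [[732. 332.]
 [436. 295.]
 [ 99. 253.]
 [225. 272.]
 [238. 243.]]
```

View pics/sd3.png

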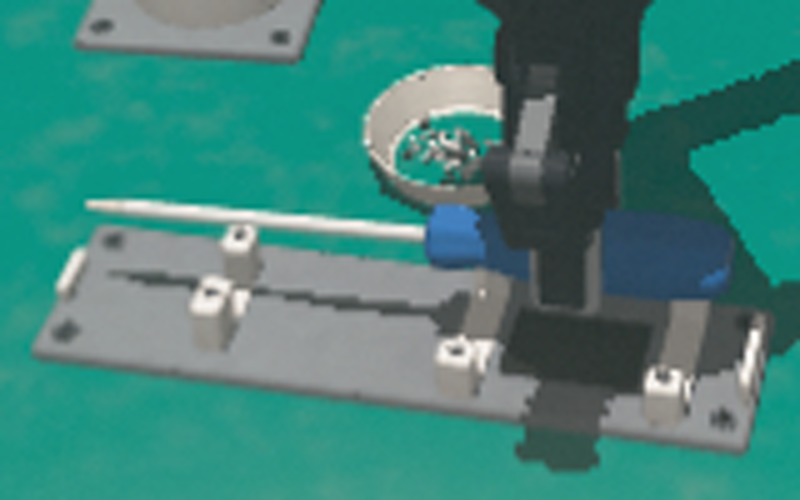

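The shank lies between the fork posts and the handle between the lugs, with a slight tip-down tilt that will level on the plate. Lowering.

```bash
python3 -m handwheel '[[0,0,5,0],[0,0,6,0],[0,0,5,0],[0,0,4,0],[0,0,3,0],[0,0,2,0],[0,0,1,0],[0,0,1,0],[0,0,0,0],[0,0,0,0]]'; python3 -m handwheel '[[0,0,0.5,0],[0,0,0.5,0],[0,0,0.5,0],[0,0,0.5,0],[0,0,0,0],[0,0,0,0],[0,0,0,0],[0,0,0,0],[0,0,0,0],[0,0,0,0]]'
```

```text
t: 42.4
ee_pos: [0.466, 0.3766, 0.0856]
orientation: [-0.0, 1.0, -0.01, 0.0]
contact_force: [-0.1, 0.2, -0.9]
width: 0.0243
gripper_force: 59.1
t: 43.65
ee_pos: [0.466, 0.3765, 0.0835]
orientation: [-0.0, 1.0, -0.01, -0.0]
contact_force: [-0.7, -0.0, -0.8]
width: 0.0243
gripper_force: 59.1
```

```bash
python3 -m handwheel '[[0,0,0.5,0],[0,0,0.5,0],[0,0,0.5,0],[0,0,0.5,0],[0,0,0.5,0],[0,0,0,0],[0,0,0,0],[0,0,0,0],[0,0,0,0],[0,0,0,0]]'
```

```text
t: 44.9
ee_pos: [0.466, 0.3766, 0.0827]
orientation: [-0.0, 1.0, -0.01, 0.0]
contact_force: [-4.1, -3.1, 15.7]
width: 0.0242
gripper_force: 60.5
```

```bash
python3 -m handwheel '[[0,0,0,0],[0,0,0,0],[0,0,0,0],[0,0,-10,0],[0,0,-20,0],[0,0,-30,0],[0,0,-30,0],[0,0,0,0],[0,0,0,0],[0,0,0,0]]' 0.5 | sed -n '1,2p;5p'; python3 go.py .4205 .0507 .15 15.4 10
```

```text
t: 46.15
ee_pos: [0.4653, 0.3761, 0.1699]
width: 0.0429
now [0.4653 0.3761 0.1699] th -1.2 t 46.15 d [ -44.8 -325.4  -19.9] turn -16.6
[[-4, 33, 2, -1.7], [-5, 32, 2, -1.7], [-6, 32, 2, -1.7], [-7, 32, 2, -1.7], [-8, 32, 2, -1.7], [-8, 32, 2, -1.7], [-9, 31, 2, -1.7], [-10, 31, 2, -1.7], [-11, 31, 2, -1.7], [-12, 31, 2, -1.7]]
```

```bash
python3 -m handwheel '[[-4,20,0,-1.7],[-5,30,0,-1.7],[-6,36,0,-1.7],[-7,40,2,-1.7],[-8,40,2,-1.7],[-8,40,3,-1.7],[-9,38,3,-1.7],[-10,32,5,-1.6],[-11,25,5,-1.6],[-12,16,0,-1.6]]' 0|sed -n '1,2p'; python3 go.py .4205 .0507 .075 15.4 10|head -1; python3 - <<'E'
from fit import *
c=cap('side');a=c['pixels'][210:300,280:400];b=c['pixels'][290:390,180:340]; cv2.imwrite('pics/pg1.png',np.hstack([cv2.resize(a,(400,300),interpolation=cv2.INTER_CUBIC),cv2.resize(b,(400,300),interpolation=cv2.INTER_CUBIC)])[...,::-1])
E
```

```text
t: 47.4
ee_pos: [0.4204, 0.0501, 0.15]
now [0.4204 0.0501 0.15  ] th 15.5 t 47.4 d [  0.1   0.6 -75. ] turn 0.1
```

View pics/pg1.png

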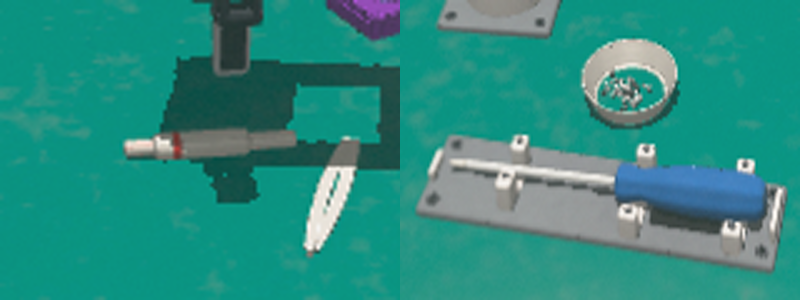

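The driver is seated in its cradle (right). The gauge is under the fingers. Descending.

```bash
python3 -m handwheel '[[0,0,15,0],[0,0,20,0],[0,0,20,0],[0,0,12,0],[0,0,6,0],[0,0,2,0],[0,0,0,0],[0,0,0,0],[0,0,0,0],[0,0,0,0]]' 0 | head -4;  python3 -m handwheel '[[0,0,0,0],[0,0,0,0],[0,0,0,0],[0,0,0,0],[0,0,0,0],[0,0,0,0],[0,0,0,0],[0,0,0,0],[0,0,-10,0],[0,0,-20,0]]' 1;python3 go.py .6565 .028 .15 -0.2 10
```

```text
t: 48.7
ee_pos: [0.4213, 0.0513, 0.0761]
orientation: [-0.0, 0.991, 0.135, 0.0]
contact_force: [-0.1, 0.0, 0.6]
t: 49.95
ee_pos: [0.4205, 0.0513, 0.106]
orientation: [-0.0, 0.991, 0.135, -0.001]
contact_force: [-0.0, -1.0, -2.0]
width: 0.0165
gripper_force: 58.8
now [0.4205 0.0513 0.106 ] th 15.5 t 49.95 d [236.  -23.3  44. ] turn 15.7
[[22, 9, -4, 1.6], [22, 8, -4, 1.6], [23, 7, -4, 1.6], [23, 7, -4, 1.6], [23, 6, -4, 1.6], [23, 5, -4, 1.6], [23, 5, -4, 1.6], [23, 4, -4, 1.6], [23, 4, -4, 1.6], [24, 3, -4, 1.6]]
```

```bash
python3 -m handwheel '[[12,5,-15,1.6],[18,8,-15,1.6],[24,8,-10,1.6],[28,9,-4,1.6],[29,8,0,1.6],[30,7,0,1.6],[28,5,0,1.6],[26,4,0,1.6],[20,3,0,1.6],[14,2,0,1.3]]'|sed -n '1,2p'; python3 go.py .6565 .028 .115 -0.2 10|head -1;python3 -m handwheel '[[0,0,10,0],[0,0,12,0],[0,0,8,0],[0,0,4,0],[0,0,0,0],[0,0,0,0],[0,0,0,0],[0,0,0,0],[0,0,0,0],[0,0,0,0]]'|sed -n '1,2p'; python3 go.py .6565 .028 .0841 -0.2 10|head -1
python3 - <<'E'
from fit import *
c=cap('side');b=c['pixels'][205:265,190:290]; cv2.imwrite('pics/pg2.png',cv2.resize(b,(800,480),interpolation=cv2.INTER_CUBIC)[...,::-1])
E
```

```text
t: 51.2
ee_pos: [0.6577, 0.0257, 0.15]
now [0.6577 0.0257 0.15  ] th -0.2 t 51.2 d [ -1.2   2.3 -35. ] turn -0.0
t: 52.45
ee_pos: [0.6572, 0.0257, 0.116]
now [0.6572 0.0257 0.116 ] th -0.2 t 52.45 d [ -0.7   2.3 -31.9] turn 0.0
```

View pics/pg2.png

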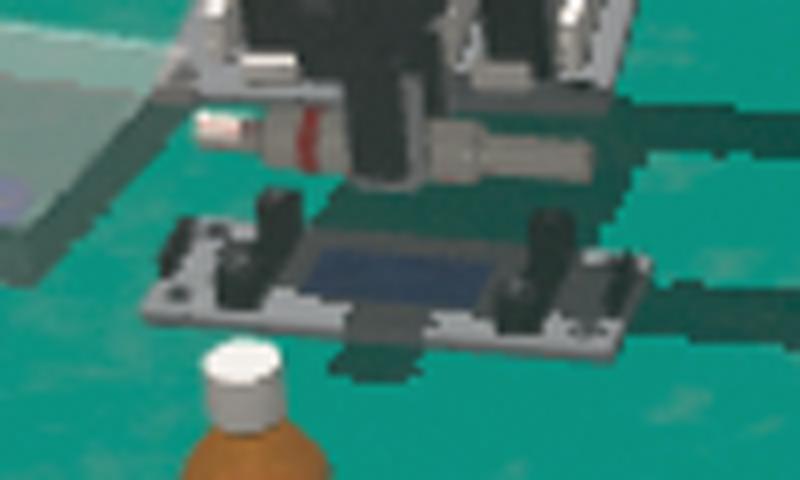

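The gauge is centred over the rest, within about 2 mm of its end stops. Lowering.

```bash
python3 -m handwheel '[[-1,-2,6,0],[0,0,7,0],[0,0,6,0],[0,0,5,0],[0,0,3,0],[0,0,2,0],[0,0,1,0],[0,0,0,0],[0,0,0,0],[0,0,0,0]]'|sed -n '1,4p'; python3 -m handwheel '[[0,0,0.5,0],[0,0,0.5,0],[0,0,0.5,0],[0,0,0.5,0],[0,0,0.5,0],[0,0,0.5,0],[0,0,0,0],[0,0,0,0],[0,0,0,0],[0,0,0,0]]'
```

```text
t: 53.75
ee_pos: [0.6562, 0.0278, 0.0861]
orientation: [-0.0, 1.0, -0.001, 0.0]
contact_force: [0.3, 0.6, -1.3]
t: 55.0
ee_pos: [0.6561, 0.0277, 0.0842]
orientation: [-0.0, 1.0, -0.001, 0.0]
contact_force: [-4.1, 1.1, 8.8]
width: 0.0161
gripper_force: 60.3
```

Contact came at the expected height. I'll release, rise, move clear, and check everything.

```bash
python3 -m handwheel '[[0,0,0,0],[0,0,0,0],[0,0,0,0],[0,0,-10,0],[0,0,-20,0],[0,0,-30,0],[0,0,-40,0],[0,0,-40,0],[0,0,-40,0],[0,0,0,0]]' 0.6 | sed -n '1,2p;5p'; python3 -m handwheel '[[-20,10,0,0],[-30,20,0,0],[-30,40,0,0],[-30,50,0,0],[-30,55,0,0],[-30,55,0,0],[-30,55,0,0],[-20,50,0,0],[-10,40,0,0],[-5,20,0,0]]' | sed -n '1,2p'; python3 - <<'E'
from fit import *
c=cap('top');t=c['pixels'][130:300,150:500]; b=cap('side')['pixels'][150:400,170:420]
cv2.imwrite('pics/end.png',np.hstack([cv2.resize(t,(470,228)),np.zeros((228,0,3),np.uint8)])[...,::-1])
A=cv2.resize(t,(800,388),interpolation=cv2.INTER_CUBIC)
cv2.imwrite('pics/end_top.png',A[...,::-1]); cv2.imwrite('pics/end_side.png',cv2.resize(b,(600,600),interpolation=cv2.INTER_CUBIC)[...,::-1])
E
```

```text
t: 56.25
ee_pos: [0.6585, 0.0277, 0.2689]
width: 0.0341
t: 57.5
ee_pos: [0.4194, -0.368, 0.2631]
```

View pics/end_top.png

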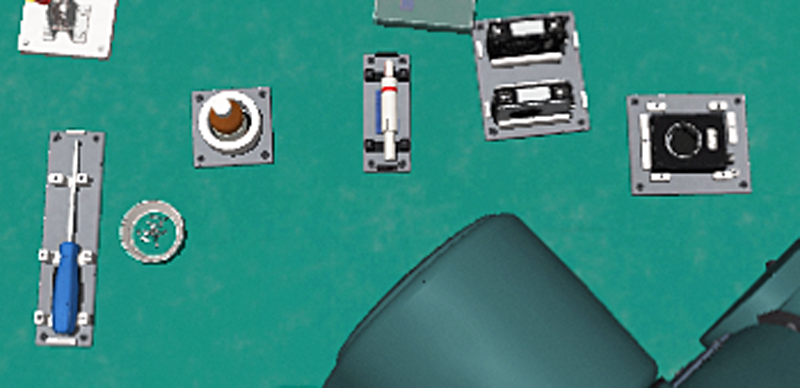

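View pics/end_side.png

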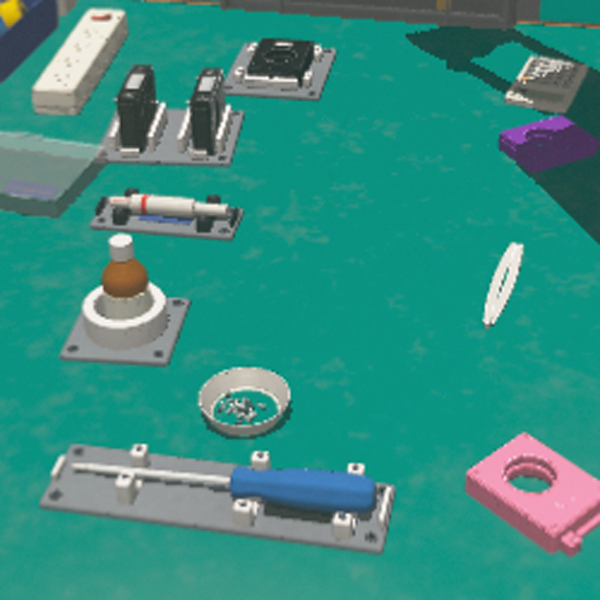

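Both views show all five things seated: driver at (65,290), bottle at (228,115), gauge at (389,110), upright at (532,102) and flat housing at (688,142) in the top crop. The arm is clear of them. Handing in.

```bash
python3 -c "
from h import *
print(workorder.close_job())"
```

```text
the job is handed in; nothing more can be done
None
```

The job is handed in at about 58 s: all five things are seated in their holders and released, going by the final camera views and the contact height at each placing; the hand-in returned no verdict.

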